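# Scrub the bore of a cylinder liner

## Task

Take the long-handled bore brush off its hanging fork and scrub the inside of the taller of the two cylinder liners: push the bristles right down to the bottom three times, drawing them back up at least half out of the mouth between the strokes. Then hang the brush back in its fork, upright on its collar, and let go. Keep both liners standing where they are and disturb nothing else on the bench.

Things in the scene. Friction and masses are not known exactly. Their poses are not given: they have to be found in the camera images.
- bore_brush: loose round brush, 180 mm long, 0.16 kg, hanging upright in the fork. Origin: underside of the bristle head, z up to the handle. Going up: black bristle head 0 to 65 mm (51 mm across soft bristles; stiff core 46 mm, tapered nose), stem 10 mm thick to 110, flat collar 34 mm across 110 to 115, round wooden handle 22 mm thick 115 to 180 (grip here from above).
- brush_collar (a point): centre of the underside of the brush's collar, 110 mm above the brush's origin; the collar lies on the fork's prongs
- brush_fork: fixed dark steel stand, 135 mm high; origin at bench level below the brush's axis. Two prongs on top, 8 mm thick, 18 mm slot between, point along its own -x (towards the robot), open there; tips 26 to 33 mm out turn up 5 mm. Slot ends 12 mm behind the origin, post 50 mm behind. Base 8 mm thick, 46 mm in front to 70 mm behind, 90 mm wide.
- fork_seat (a point): seat of the collar's underside centre: fork's top, 135 mm up, above its origin. The bristle head does not pass the slot: to free the brush lift it 10 to 30 mm (higher, the bristles meet the prongs), then draw it 75 mm or more along the fork's -x; hang it up the same way back.
- tall_liner: the taller liner: loose dark steel tube, 95 mm high, bore 56 mm, 66 mm outside, flange 78 mm across and 9 mm thick at the top, about 0.6 kg, standing on a fixed 20 mm thick plywood board, open at both ends (the board is its bottom). Origin: centre of its foot, z up. It may stand in either of the two liners' places.
- short_liner: the shorter liner, 60 mm high, otherwise the same section; origin at the centre of its foot. Leave it alone.
- grease_pot: red pot with white lid, 49 mm across, 41 mm high, loose bystander
- gear_shaft: steel shaft with two gears, 98 mm long, 28 mm thick, lying loose, bystander
- jar_white: small pot with white lid, 54 mm across, 89 mm high, loose bystander
Things that resemble listed ones, but are neither listed nor needed, are in the scene too. Of the things like the bore_brush, leave any that is orange; of the rest the smaller one is meant.

How it is judged:
On the way, in this order (a step that is already met when the one before it is completed fails the run):
1. the bristles reach the bottom of the tall liner's bore (1st) (horizontal distance between bore_brush and tall_liner below 0.02 m and z of bore_brush in the frame of tall_liner below 0.015 m), for 0.05 s.
2. the bristles are drawn up at least half out of the mouth (horizontal distance between bore_brush and tall_liner below 0.02 m and z of bore_brush in the frame of tall_liner above 0.055 m), for 0.05 s.
3. down to the bottom again (2nd) (all of step 1), for 0.05 s.
4. drawn up at least half out of the mouth again (all of step 2), for 0.05 s.
5. down to the bottom again (3rd) (all of step 3), for 0.05 s.
At the end, for the whole second after the job is handed in: The brush hangs in its fork again: collar on the prongs (within 5 mm in height, 13 mm sideways of its seat), upright within 0.12 rad, at rest and released; the tall liner stands upright; both liners within 30 mm of where they started (horizontal distance between brush_collar and fork_seat below 0.013 m and z of brush_collar in the frame of fork_seat between -0.005 and 0.005 m and angle between bore_brush's own z axis and vertical below 0.12 rad and linear speed of bore_brush below 0.03 m/s and angle between tall_liner's own z axis and vertical below 0.1 rad and distance of each of tall_liner, short_liner from where it was at the start of the episode below 0.03 m); the robot touches nothing.
It fails at once if the tall liner is tipped by more than 0.3 rad (angle between tall_liner's own z axis and vertical above 0.3 rad).
It fails at once if the short liner or a loose bystander is moved by more than 30 mm (distance of any of short_liner, grease_pot, gear_shaft, jar_white from where it was at the start of the episode above 0.03 m).
It also fails if it takes over 70 s, if anything falls off the work surface, if the arm or the gripper's body presses on something with over 40 N, if the wrist force passes 120 N, or if a joint passes its speed limit or range.

## Robot

A 7-joint arm with a two-finger parallel gripper is mounted at the origin on a cart in front of the work surface, level with it; the furniture and walls round the work are solid. World frame = base frame: x ahead of the robot, y to its left, z up, the work surface at z = 0. Lengths are in m, angles in rad, forces in N, time in s.
With the tool pointing down it reaches from about 0.4 to 0.875 m from the base axis. Payload 6.5 kg.
Tool frame: the origin (TCP) lies on the centre line of the jaws, within the pads' length; the fingertips stand 8 mm ahead of it and the grasp point (between the pads) lies 11 mm behind it; z points along the fingers, y is the direction in which the jaws open and shut (so a half turn about z gives the same grasp; the last joint's range is limited). The gripper opens to 85 mm and grips with 20 to 120 N. Pads are 22 mm wide; open, the fingers measure 114 mm over their backs; the gripper's body (76 mm by 85 mm) begins 54 mm behind the grasp point. The pads swing forward as they close: fully open they stand 13 mm farther back than shut.
Start: joints at [1.248, 0.536, -0.004, 1.538, 0.003, 1.067, -0.071], TCP at [0.165, -0.629, 0.239] pointing down, gripper open.
Joint ranges: [-2.7, 2.7], [-0.37, 2.16], [-1.27, 1.26], [0.24, 2.4], [-1.31, 4.45], [0.19, 1.91], [-2.76, 2.76]. Speed limits (rad/s): [2.39, 2.39, 3.14, 3.14, 3.14, 3.14, 3.14].

## Interface

Orientations are given as a 3x3 rotation matrix whose columns are the frame's x, y, z axes.
In Python, from workcell import ctrl, cams, finder gives the robot as it stands.
- The arm moves only by the shell command python3 -m handwheel 'ROWS' [FORCE]. ROWS is text: rows parted by semicolons, each of 5 numbers parted by spaces: the closure, from -1 (fully open) to 1 (shut), so that 0 is half open, then the shift along the tool's x, y, z normalised to -1 to 1, where 1 is 75 mm, then the turn about the tool's z normalised to -1 to 1, where 1 is 0.5 rad. In form: hand x y z twist; .... A call has 1 to 12 rows; each row shifts and turns the commanded pose from where the row before left it, along the tool's axes as they then stand; what a row does not reach is not made up. A row lasts 1/10 s, in which the tool goes at most 50 mm and 8.59 degrees, less where a joint would pass 70% of its speed; a pose out of reach is approached as far as the arm can. A call with a number of a shift or a turn outside -1 to 1 is refused whole. A call with a gripper value outside its range is refused whole. The fingers move at their own pace and stop on an object; FORCE is the grip in N (left out, the last holds). Time passes only in rows, so rows that do not move let the fingers close. It gives the time, the measured TCP pose, the force and the opening at its end, in the units of the state.
- ctrl.state(): the state, without advancing time (a new reading comes with each control period).
- cams.camera(name): name is "scene" or "top" or "wrist"; returns a dict with "color" (480x640x3 uint8, blue, green, red), "depth" (480x640 float32, m along the optical axis (not along the pixel's ray), 0 where there is no reading), "K" (3x3 intrinsics, pixels), "rvec" (rotation vector, rad) and "tvec" (3), from world to camera coordinates, as OpenCV has them. Camera axes: x right, y down, z forward; pixel columns grow to the right and rows downward; lengths in m; the calibration is good to about 2 mm. A picture is of the moment at which its call begins.
- ctrl.close_job(): hands the job in, once; it reports no verdict.
Trained networks look in a picture, given as the dict that the camera call returned (one of the last four; its "shot" number tells which), for a name from the list of things; names that differ only in an ending like _2 or _b are one class to them, and where a whole thing is asked for, a point or a joint stands for the part that bears it (a point fixed in the world has none). Each returns a list of dicts, best first, with "confidence" (0 to 1); they miss things now and then, are a little off and sometimes report something else, mostly with a low value. They report only what shows in the picture. A call takes as long as a camera call. They do not tell look-alikes from the thing itself.
- finder.trace(picture, label): "mask" (480x640 bool, what is visible of it) and "extent" ([left, top, width, height] in pixels, round what is visible of it).
The state is a dict: "clock": time; "joint_pos": joint angles; "joint_vel": joint speeds; "effort": joint torques, N m; "tool_pos": TCP position; "tcp_rot": TCP orientation; "ft_force": force on the tool from outside, world axes, zero at the start; "wrist_torque": the same for the moment, N m; "grip_width": finger opening in m.
Only numpy, scipy, OpenCV 4.12 (cv2) and the standard library are available. Lean on these libraries where they do the work, as an engineer would, in place of code of your own. Each camera call takes 0.05 s, during which the arm holds its last target.

## Working session

There is one attempt and no reset: what is moved stays moved. The work goes in short steps, Python scripts to look and compute and a shell command to move; the robot and the scene stay as the last step left them, time stands still between calls to the robot, and variables do not carry over. Pictures are saved under pics/ and viewed, and the job is handed in when it is done.

```bash
ls; mkdir -p pics
cat > h.py <<'E'
import numpy as np,cv2
from workcell import ctrl,cams,finder
def RT(p):
    R,_=cv2.Rodrigues(np.array(p['rvec'],float)); return R,np.array(p['tvec'],float).reshape(3)
def cloud(p):
    d=p['depth'];K=np.array(p['K']);v,u=np.mgrid[0:480,0:640]
    P=np.stack([(u-K[0,2])/K[0,0]*d,(v-K[1,2])/K[1,1]*d,d],-1)
    R,t=RT(p); W=(P-t)@R; W[d<=0]=np.nan; return W
def proj(p,X):
    R,t=RT(p); c=np.atleast_2d(X)@R.T+t; q=c@np.array(p['K']).T; return q[:,:2]/q[:,2:]
E
python3 - <<'E'
from h import *
for n in ['scene','top','wrist']:
    p=cams.camera(n); cv2.imwrite(f'pics/{n}0.png',p['color'])
    W=cloud(p)
    for l in ['bore_brush','brush_fork','tall_liner','short_liner','grease_pot','gear_shaft','jar_white']:
        for r in finder.trace(p,l):
            m=r['mask'];w=W[m];w=w[~np.isnan(w[:,0])]
            if len(w)==0: continue
            print(n,l,round(r['confidence'],2),r['extent'],np.median(w,0).round(3),np.percentile(w,2,axis=0).round(3),np.percentile(w,98,axis=0).round(3))
print(ctrl.state())
E
```

```text
pics
scene bore_brush 0.98 [269.4, 222.6, 22.3, 46.6] [0.633 0.034 0.087] [0.617 0.011 0.031] [0.658 0.052 0.204]
scene bore_brush 0.97 [251.8, 177.4, 17.0, 50.4] [0.826 0.012 0.06 ] [ 0.809 -0.022  0.   ] [0.896 0.031 0.178]
scene bore_brush 0.94 [210.0, 326.5, 31.3, 67.5] [0.382 0.289 0.088] [0.36  0.255 0.003] [0.421 0.316 0.254]
scene brush_fork 0.87 [259.3, 226.1, 42.6, 64.4] [0.638 0.043 0.009] [ 0.595 -0.008  0.001] [0.704 0.075 0.138]
scene brush_fork 0.3 [331.5, 214.4, 18.1, 22.9] [ 0.703 -0.189  0.021] [ 0.682 -0.227  0.012] [ 0.729 -0.147  0.032]
scene tall_liner 0.88 [374.4, 242.6, 31.4, 40.2] [ 0.487 -0.211  0.084] [ 0.459 -0.246  0.02 ] [ 0.528 -0.18   0.118]
scene short_liner 0.8 [423.5, 220.0, 30.5, 31.5] [ 0.526 -0.395  0.06 ] [ 0.489 -0.432  0.019] [ 0.562 -0.36   0.083]
scene grease_pot 0.57 [369.9, 217.9, 16.8, 12.1] [ 0.645 -0.278  0.04 ] [ 0.629 -0.305  0.01 ] [ 0.673 -0.261  0.048]
scene gear_shaft 0.47 [330.0, 215.5, 17.7, 21.6] [ 0.702 -0.18   0.021] [ 0.682 -0.224  0.006] [ 0.727 -0.147  0.032]
scene jar_white 0.72 [280.3, 207.6, 20.3, 31.9] [ 0.744 -0.052  
[... 1318 characters left out ...]
nt_vel': array([ 1.24217657e-03,  2.83993684e-04,  1.32812396e-03,  8.21452958e-06,
        1.24450814e-03, -5.14699486e-04, -5.34776886e-06]), 'effort': array([-1.55577809e-04, -5.83339548e+01,  1.04810581e+00, -2.59440601e+01,
        1.24802426e-02,  1.88633094e-03,  2.43958107e-07]), 'tool_pos': array([ 0.16508999, -0.6286838 ,  0.23931324]), 'tcp_rot': array([[ 9.67205428e-01,  2.53995393e-01, -2.01293453e-06],
       [ 2.53995393e-01, -9.67205428e-01, -3.12321092e-05],
       [-9.87973304e-06,  2.96965895e-05, -1.00000000e+00]]), 'ft_force': array([ 0.79813413, -1.40694186,  0.4963257 ]), 'wrist_torque': array([ 0.03675666, -0.04368435, -0.02881822]), 'grip_width': 0.08512528847593032}
```

View pics/scene0.png

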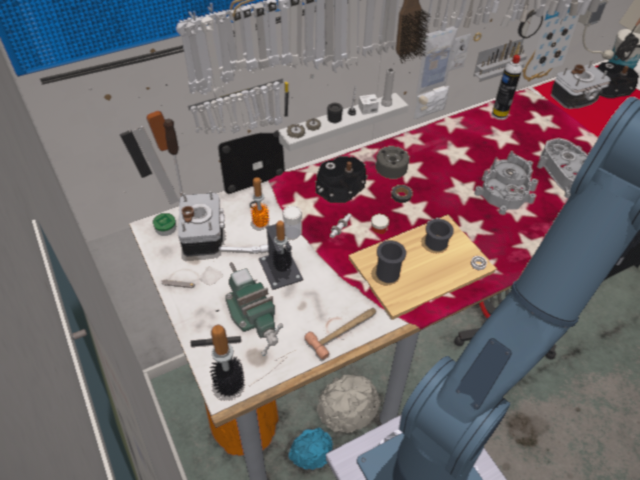

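View pics/top0.png

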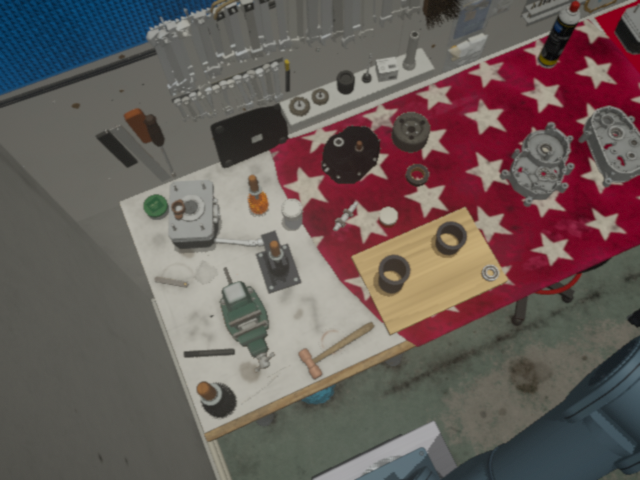

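```bash
cat >> h.py <<'E'
from scipy.optimize import least_squares
def circ(P,r=None,x0=None):
    c=np.median(P,0) if x0 is None else x0
    if r is None: return least_squares(lambda q:np.hypot(P[:,0]-q[0],P[:,1]-q[1])-q[2],[*c,.03],loss='soft_l1',f_scale=.002).x
    return least_squares(lambda q:np.hypot(P[:,0]-q[0],P[:,1]-q[1])-r,c,loss='soft_l1',f_scale=.002).x
E
python3 - <<'E'
from h import *
for n in ['scene','top']:
    p=cams.camera(n);W=cloud(p)
    c=p['color']
    a=cv2.resize(c[160:310,220:420],None,fx=4,fy=4,interpolation=cv2.INTER_CUBIC);cv2.imwrite(f'pics/{n}crop.png',a)
    near=np.hypot(W[...,0]-.635,W[...,1]-.03)<.1
    for lo,hi in [(.15,.195),(.198,.215),(.128,.142)]:
        w=W[near&(W[...,2]>lo)&(W[...,2]<hi)]; print(n,lo,len(w),np.median(w,0).round(4),w.min(0).round(3),w.max(0).round(3), circ(w[:,:2],.011,np.median(w[:,:2],0)+[.006,0]).round(4))
    b=near&(W[...,2]>.004)&(W[...,2]<.02); w=W[b][:,:2].astype(np.float32)
    r=cv2.minAreaRect(w);print('base',len(w),r,cv2.boxPoints(r).round(3).tolist())
    for nm,x,y,h in [('tall',.497,-.215,.115),('short',.527,-.397,.08)]:
        s=(np.hypot(W[...,0]-x,W[...,1]-y)<.06)&(W[...,2]>h-.005)&(W[...,2]<h+.02)
        w=W[s];q=circ(w[:,:2]);print(nm,len(w),np.median(w,0).round(4),cv2.minEnclosingCircle(w[:,:2].astype(np.float32)), q.round(4))
E
```

```text
scene 0.15 99 [0.6339 0.0334 0.1728] [0.627 0.019 0.15 ] [0.645 0.041 0.194] [0.6427 0.0293]
scene 0.198 47 [0.6376 0.0317 0.2025] [0.627 0.022 0.198] [0.649 0.041 0.209] [0.6425 0.0255]
scene 0.128 253 [0.6458 0.0377 0.1352] [0.603 0.013 0.128] [0.705 0.053 0.142] [0.6502 0.036 ]
base 793 ((0.635585367679596, 0.018950723111629486), (0.1984122395515442, 0.17547328770160675), 0.6831554174423218) [[0.5350000262260437, 0.10499999672174454], [0.5370000004768372, -0.07000000029802322], [0.7360000014305115, -0.06800000369548798], [0.734000027179718, 0.1080000028014183]]
tall 280 [ 0.4933 -0.2117  0.1143] ((0.4955698847770691, -0.21379609405994415), 0.040954720228910446) [ 0.4941 -0.2139  0.0338]
short 245 [ 0.5228 -0.3935  0.0788] ((0.5255018472671509, -0.39301833510398865), 0.0411885567009449) [ 0.5245 -0.3939  0.0339]
top 0.15 63 [0.6325 0.0295 0.1721] [0.629 0.017 0.151] [0.644 0.038 0.194] [0.6423 0.0278]
top 0.198 62 [0.6398 0.0287 0.2048] [0.631 0.018 0.198] [0.65  0.039 0.211] [0.6461 0.027 ]
top 0.128 344 [0.6697 0.0307 0.1361] [0.606 0.006 0.129] [0.704 0.05  0.142] [0.6669 0.0285]
base 1616 ((0.6342985033988953, 0.02787213772535324), (0.19495482742786407, 0.19479568302631378), 85.36295318603516) [[0.5289999842643738, -0.061000000685453415], [0.7229999899864197, -0.07699999958276749], [0.7390000224113464, 0.11699999868869781], [0.5450000166893005, 0.13300000131130219]]
tall 395 [ 0.4949 -0.2152  0.1158] ((0.4956972002983093, -0.21612097322940826), 0.04012046009302139) [ 0.4945 -0.2165  0.0335]
short 363 [ 0.5262 -0.3964  0.0811] ((0.5253616571426392, -0.39649155735969543), 0.04091188684105873) [ 0.5253 -0.3964  0.0336]
```

View pics/scenecrop.png

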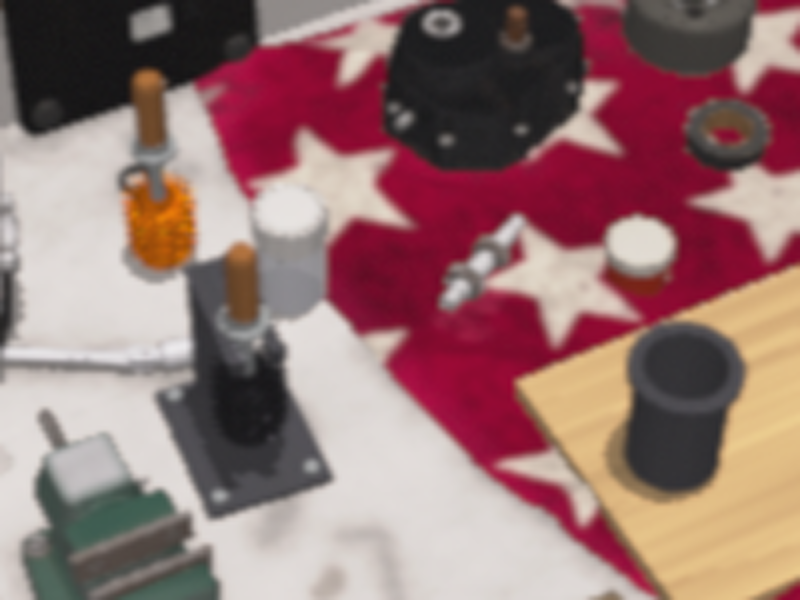

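View pics/topcrop.png

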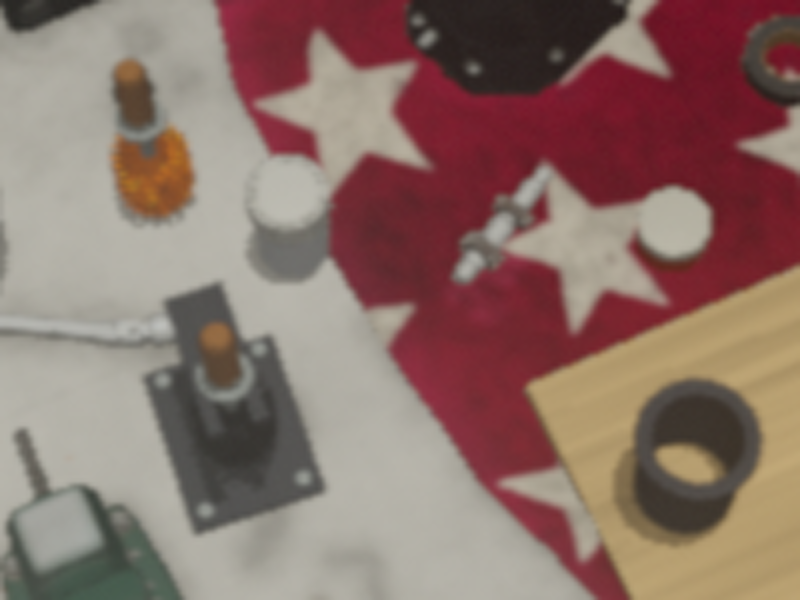

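```bash
cat >> h.py <<'E'
def ray(p,uv,z):
    K=np.array(p['K']);R,t=RT(p);d=R.T@np.linalg.inv(K)@np.array([*uv,1.]);o=-R.T@t
    return o+d*(z-o[2])/d[2]
E
python3 - <<'E'
from h import *
for n,C,H in [('top',[(147,378),(265,340),(325,490),(195,530)],[(215,330)]),('scene',[(157,398),(331,478),(210,517)],[(240,250)])]:
    p=cams.camera(n);X=[ray(p,(220+(x+.5)/4-.5,160+(y+.5)/4-.5),.008)[:2] for x,y in C];print(n,np.round(X,4).tolist())
    print('handle top',ray(p,(220+H[0][0]/4,160+H[0][1]/4),.205).round(4), 'cam',(-RT(p)[0].T@RT(p)[1]).round(2))
    for i in range(len(X)):
        d=X[i]-X[i-1];print(np.linalg.norm(d).round(4),np.degrees(np.arctan2(d[1],d[0])).round(1))
E
```

```text
top [[0.7099, 0.0646], [0.7023, -0.0161], [0.5913, -0.0105], [0.6013, 0.0758]]
handle top [0.6435 0.0257 0.205 ] cam [0.12 0.13 1.52]
0.1092 -5.9
0.0811 -95.4
0.1112 177.1
0.0869 83.4
scene [[0.7063, 0.0695], [0.5898, -0.0066], [0.5978, 0.0794]]
handle top [0.6391 0.029  0.205 ] cam [-0.27  0.42  1.3 ]
0.1089 -5.2
0.1391 -146.8
0.0864 84.7
```

Run:
```python
from h import *
p=cams.camera('wrist');s=ctrl.state();R,t=RT(p);T=s['tcp_rot']
print('cam in tool',(T.T@(-R.T@t-s['tool_pos'])).round(4),'\n',(T.T@R.T).round(3),p['K'])
print(s['clock'])
# needed tool yaw
d=np.array([.56,.034,.33])-s['tool_pos'];print((T.T@d/.075).round(3),np.linalg.norm(d))
```

```text
cam in tool [ 0.0738 -0.0004 -0.1344] 
 [[-0.001 -0.958 -0.286]
 [ 1.    -0.001 -0.   ]
 [ 0.    -0.286  0.958]] [[359.93967339   0.         323.26065787]
 [  0.         359.93967339 238.67507666]
 [  0.           0.           1.        ]]
1.45
[ 7.337 -7.208 -1.21 ] 0.776737276596095
```

View pics/wrist0.png

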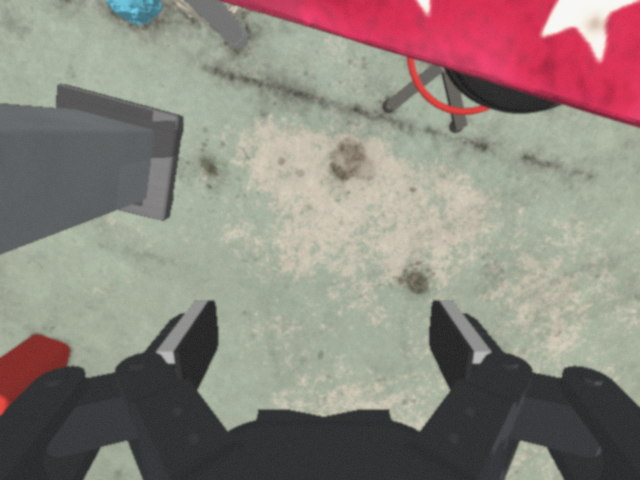

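```bash
python3 -m handwheel '-1 0.2 -0.1 -0.6 0;-1 0.51 -0.38 -0.1 0;-1 0.51 -0.38 -0.1 0;-1 0.51 -0.38 -0.1 0;-1 0.51 -0.38 -0.1 0;-1 0.51 -0.38 -0.1 0;-1 0.51 -0.38 -0.1 0;-1 0.51 -0.38 -0.1 0;-1 0.51 -0.38 0 0;-1 0.51 -0.38 0 0;-1 0.51 -0.38 0 0;-1 0.2 -0.2 0 0'
python3 - <<'E'
from h import *
p=cams.camera('wrist');cv2.imwrite('pics/w1.png',p['color']);W=cloud(p)
w=W[(np.hypot(W[...,0]-.495,W[...,1]+.215)<.06)&(W[...,2]>.108)&(W[...,2]<.13)]
print(len(w),np.median(w,0),cv2.minEnclosingCircle(w[:,:2].astype(np.float32)),circ(w[:,:2]));s=ctrl.state();print(s['tool_pos'],s['clock'],s['joint_pos'].round(2))
for nm in['tall_liner','short_liner']:
  for r in finder.trace(p,nm):print(nm,r['confidence'],r['extent'])
E
```

```text
clock: 2.65
tool_pos: [0.4888, -0.2217, 0.3371]
tcp_rot: [[0.966, 0.26, 0.002], [0.26, -0.966, 0.002], [0.002, -0.001, -1.0]]
ft_force: [-0.5, 0.7, -1.2]
grip_width: 0.0854
2321 [ 0.49932731 -0.21562048  0.11406145] ((0.4977099597454071, -0.2162584513425827), 0.039014194160699844) [ 0.49834831 -0.21604549  0.03335173]
[ 0.48957205 -0.21948538  0.33699586] 2.7 [ 0.55  0.26 -0.26  1.71  0.07  1.18 -1.03]
tall_liner 0.84 [281.9, 158.2, 76.1, 74.7]
short_liner 0.87 [440.7, 174.4, 85.5, 64.5]
short_liner 0.66 [282.1, 158.8, 75.6, 76.2]
```

View pics/w1.png

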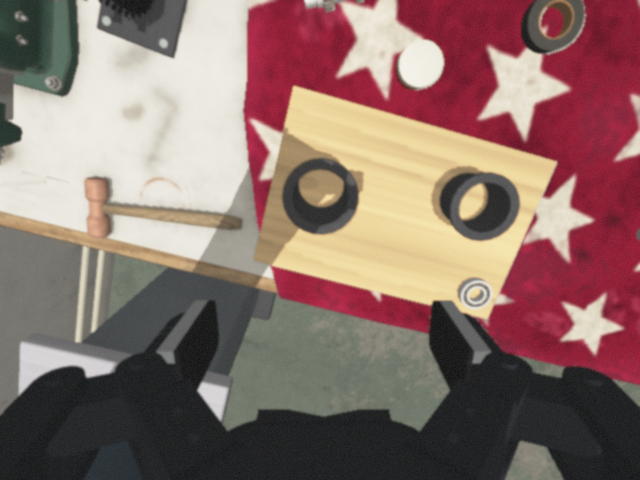

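```bash
python3 -m handwheel '-1 0.385 -0.48 -0.05 0;-1 0.385 -0.48 -0.05 0;-1 0.385 -0.48 -0.05 0;-1 0.385 -0.48 -0.05 0;-1 0.385 -0.48 -0.05 0;-1 0.385 -0.48 -0.05 0;-1 0 0 0 0.24;-1 0 0 0 0.24;-1 0 0 0 0.24;-1 0 0 0 0'
cat > m.py <<'E'
from h import *
import sys
p=cams.camera('wrist');cv2.imwrite('pics/%s.png'%sys.argv[1],p['color']);W=cloud(p);s=ctrl.state()
near=np.hypot(W[...,0]-.64,W[...,1]-.03)<.09
for lo,hi in [(.145,.197),(.198,.215),(.137,.144)]:
    w=W[near&(W[...,2]>lo)&(W[...,2]<hi)]; 
    if len(w)>5: print(lo,len(w),np.median(w,0).round(4),w.min(0).round(3),w.max(0).round(3), circ(w[:,:2],.011,np.median(w[:,:2],0)).round(4),cv2.minEnclosingCircle(w[:,:2].astype(np.float32)))
print(s['tool_pos'],s['clock'],s['joint_pos'].round(2),s['tcp_rot'].round(3).tolist())
E
python3 m.py w2
```

```text
clock: 3.8
tool_pos: [0.5987, 0.0244, 0.3592]
tcp_rot: [[0.994, -0.106, -0.0], [-0.106, -0.994, -0.001], [-0.0, 0.001, -1.0]]
ft_force: [1.0, 0.6, -0.7]
grip_width: 0.0854
0.145 115 [0.6529 0.0251 0.174 ] [0.634 0.018 0.146] [0.655 0.039 0.197] [0.6436 0.0288] ((0.6442435383796692, 0.028634320944547653), 0.011182853952050209)
0.198 505 [0.6445 0.0285 0.204 ] [0.634 0.018 0.198] [0.655 0.039 0.206] [0.6373 0.0295] ((0.6441030502319336, 0.028596684336662292), 0.010686086490750313)
0.137 470 [0.647  0.024  0.1396] [0.609 0.012 0.137] [0.696 0.052 0.143] [0.6437 0.0279] ((0.6512529253959656, 0.030125536024570465), 0.04449291527271271)
[0.59863791 0.0247384  0.35922509] 3.85 [ 0.11  0.37 -0.31  1.52  0.12  1.28 -1.89] [[0.995, -0.103, -0.0], [-0.103, -0.995, -0.001], [-0.0, 0.001, -1.0]]
```

View pics/w2.png

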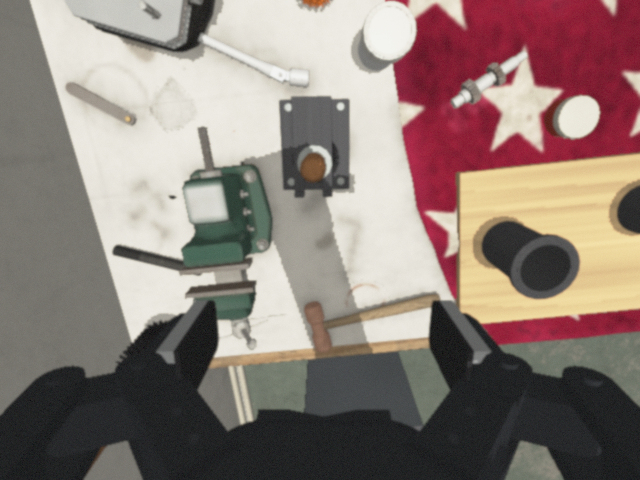

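```bash
python3 -m handwheel '-1 0.6 -0.11 0 0;-1 0 0 0.5 0;-1 0 0 0.5 0;-1 0 0 0 0'; python3 m.py w3
```

```text
clock: 4.25
tool_pos: [0.6411, 0.0283, 0.2788]
tcp_rot: [[0.995, -0.101, -0.01], [-0.101, -0.995, -0.001], [-0.01, 0.002, -1.0]]
ft_force: [-0.5, -0.8, -1.0]
grip_width: 0.0853
0.145 590 [0.6532 0.0277 0.1743] [0.636 0.018 0.145] [0.655 0.04  0.197] [0.6435 0.0288] ((0.6444249153137207, 0.02874438278377056), 0.011096647940576077)
0.198 782 [0.6458 0.0286 0.204 ] [0.635 0.019 0.198] [0.654 0.039 0.207] [0.638  0.0293] ((0.6442465782165527, 0.028670990839600563), 0.010334930382668972)
0.137 731 [0.6482 0.0281 0.1396] [0.609 0.012 0.137] [0.661 0.052 0.144] [0.6443 0.0289] ((0.632855236530304, 0.03169241547584534), 0.02840074524283409)
[0.6427363  0.02875452 0.28226124] 4.3 [ 0.09  0.51 -0.3   1.49  0.16  1.17 -1.91] [[0.995, -0.102, -0.005], [-0.102, -0.995, -0.001], [-0.005, 0.001, -1.0]]
```

View pics/w3.png

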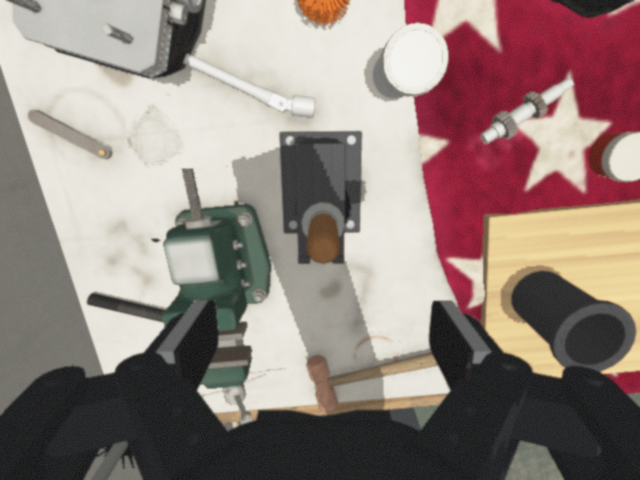

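```bash
python3 -m handwheel '-1 0.02 0 0.55 0;-1 0 0 0.55 0;-1 0 0 0.55 0;-1 0 0 0 0;-1 0 0 0 0'; python3 -m handwheel '1 0 0 0 0;1 0 0 0 0;1 0 0 0 0;1 0 0 0 0;1 0 0 0 0;1 0 0 0 0;1 0 0 0 0' 60
```

```text
clock: 4.8
tool_pos: [0.6471, 0.0297, 0.163]
tcp_rot: [[0.995, -0.103, 0.002], [-0.103, -0.995, 0.0], [0.002, -0.0, -1.0]]
ft_force: [-0.2, -0.0, 0.1]
grip_width: 0.0856
clock: 5.5
tool_pos: [0.6461, 0.0297, 0.1613]
tcp_rot: [[0.995, -0.103, 0.001], [-0.103, -0.995, -0.0], [0.001, 0.0, -1.0]]
ft_force: [-1.3, -0.7, 6.3]
grip_width: 0.0207
```

```bash
python3 -m handwheel '1 0 0 -0.12 0;1 0 0 -0.12 0;1 0 0 0 0;1 0 0 0 0'; python3 m.py w4
```

```text
clock: 5.9
tool_pos: [0.6459, 0.0299, 0.1788]
tcp_rot: [[0.995, -0.103, 0.001], [-0.103, -0.995, 0.0], [0.001, -0.0, -1.0]]
ft_force: [0.1, -0.3, -1.2]
grip_width: 0.0206
0.145 4916 [0.654  0.0295 0.1811] [0.644 0.006 0.152] [0.661 0.054 0.197] [0.6461 0.0304] ((0.6531786918640137, 0.029713589698076248), 0.02415313385426998)
0.198 4000 [0.6537 0.0295 0.2079] [ 0.634 -0.01   0.198] [0.663 0.068 0.215] [0.6596 0.0292] ((0.6575801372528076, 0.029403263702988625), 0.03929075971245766)
[0.64558285 0.02986675 0.17839109] 5.95 [ 0.08  0.61 -0.28  1.59  0.2   0.97 -1.94] [[0.995, -0.103, -0.0], [-0.103, -0.995, -0.0], [-0.0, 0.0, -1.0]]
```

View pics/w4.png

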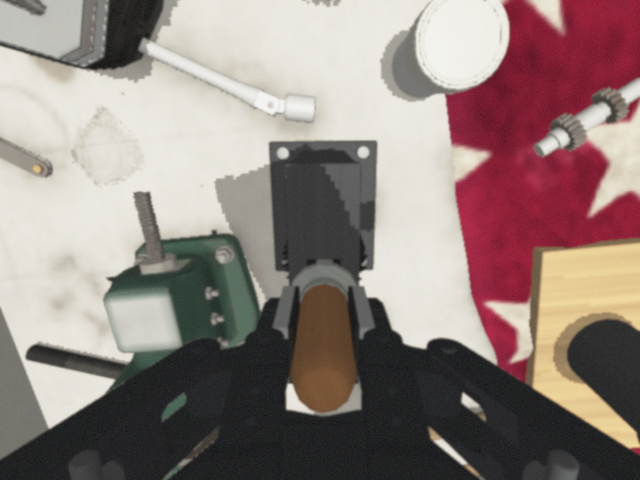

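```bash
python3 -m handwheel '1 -0.3 0 0 0;1 -0.3 0 0 0;1 -0.3 0 0 0;1 -0.3 0 0 0;1 0 0 0 0;1 0 0 0 0'
python3 - <<'E'
from h import *
s=ctrl.state();print(s['tool_pos'],s['ft_force'])
for n in ['scene','top']:
    p=cams.camera(n);c=p['color'];cv2.imwrite(f'pics/{n}5.png',cv2.resize(c[200:320,220:380],None,fx=5,fy=5,interpolation=cv2.INTER_CUBIC))
E
```

```text
clock: 6.55
tool_pos: [0.5563, 0.0391, 0.1785]
tcp_rot: [[0.995, -0.103, 0.0], [-0.103, -0.995, -0.0], [0.0, 0.0, -1.0]]
ft_force: [0.3, -0.0, -0.5]
grip_width: 0.0205
[0.55628965 0.03908704 0.17853712] [ 0.32827216 -0.0212791  -0.50615683]
```

View pics/scene5.png

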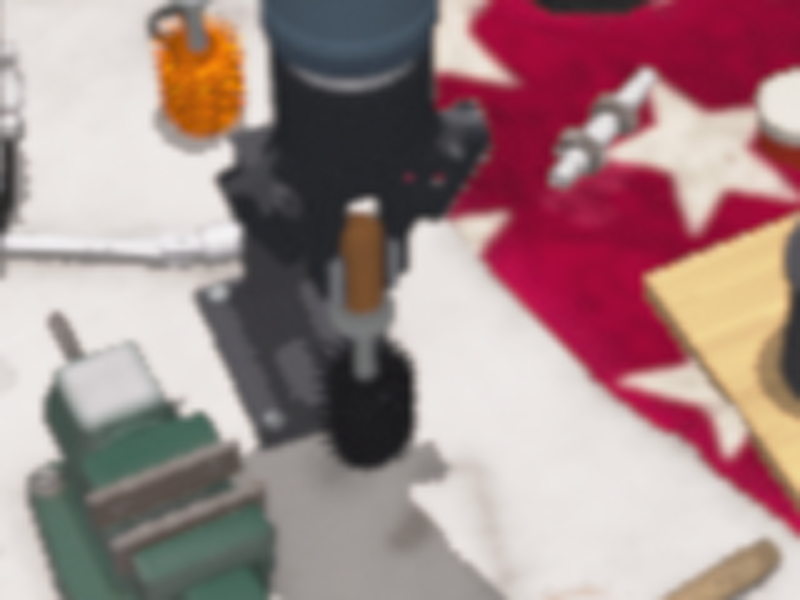

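```bash
python3 -m handwheel '1 0 0 -0.48 0;1 0 0 -0.48 0;1 0 0 -0.48 0;1 -0.06 0.35 0 0;1 -0.06 0.6 0 0;1 -0.06 0.6 0 0;1 -0.06 0.6 0 0;1 -0.06 0.6 0 0;1 -0.05 0.45 0 0;1 -0.05 0.25 0 0;1 0 0 0 0;1 0 0 0 0';cat > l.py <<'E'
from h import *
import sys
p=cams.camera('wrist');cv2.imwrite('pics/%s.png'%sys.argv[1],p['color']);W=cloud(p);s=ctrl.state()
w=W[(np.hypot(W[...,0]-.498,W[...,1]+.216)<.055)&(W[...,2]>.106)&(W[...,2]<.124)]
print('wrist rim',len(w),np.median(w,0).round(4),cv2.minEnclosingCircle(w[:,:2].astype(np.float32)),circ(w[:,:2]).round(4))
for n in ['scene','top']:
    p=cams.camera(n);c=p['color'];cv2.imwrite('pics/%s%s.png'%(n,sys.argv[1]),cv2.resize(c[160:300,320:480],None,fx=5,fy=5,interpolation=cv2.INTER_CUBIC)[:600])
    W=cloud(p)
    w=W[(np.hypot(W[...,0]-.498,W[...,1]+.216)<.055)&(W[...,2]>.108)&(W[...,2]<.124)]
    if len(w)>50:print(n,'rim',len(w),np.median(w,0).round(4),cv2.minEnclosingCircle(w[:,:2].astype(np.float32)),circ(w[:,:2]).round(4))
print(s['tool_pos'],s['clock'],s['joint_pos'].round(2),s['tcp_rot'].round(3).tolist())
E
python3 l.py a
```

```text
clock: 7.85
tool_pos: [0.5003, -0.2149, 0.2864]
tcp_rot: [[0.995, -0.103, 0.0], [-0.103, -0.995, 0.001], [0.0, -0.001, -1.0]]
ft_force: [1.1, -0.1, -1.0]
grip_width: 0.021
wrist rim 1862 [ 0.5184 -0.2215  0.1141] ((0.4977678656578064, -0.21618793904781342), 0.038934655487537384) [ 0.4975 -0.2161  0.0341]
scene rim 252 [ 0.4836 -0.2044  0.1131] ((0.492823988199234, -0.2144804447889328), 0.04132793843746185) [ 0.4939 -0.2137  0.0335]
top rim 282 [ 0.48   -0.2004  0.1158] ((0.49463561177253723, -0.21673069894313812), 0.04016219452023506) [ 0.4955 -0.2169  0.0341]
[ 0.50052064 -0.21399942  0.28647054] 7.9 [ 0.49  0.32 -0.21  1.76  0.07  1.07 -1.42] [[0.995, -0.102, 0.0], [-0.102, -0.995, 0.001], [0.0, -0.001, -1.0]]
```

View pics/a.png

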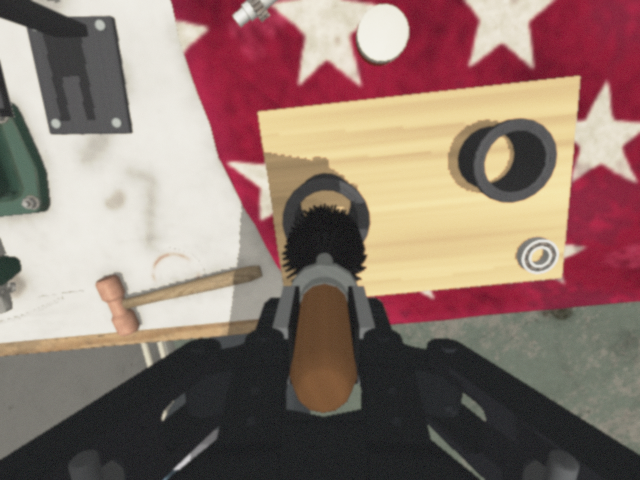

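View pics/topa.png

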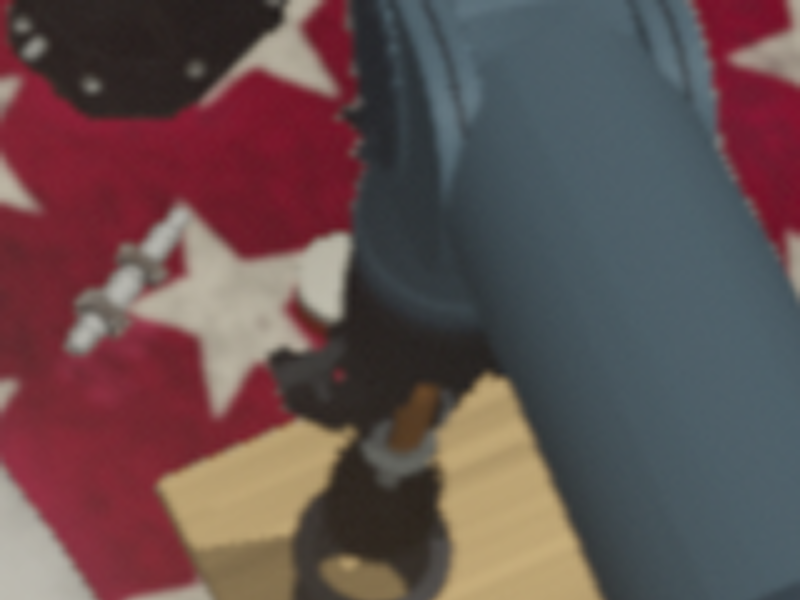

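View pics/scenea.png

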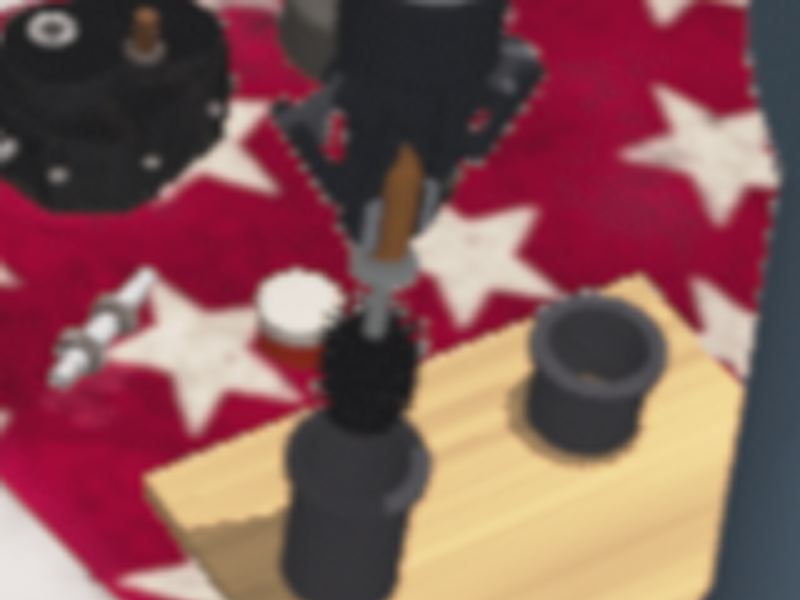

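Run:
```python
from h import *
s=ctrl.state();t=s['tool_pos'];print(t)
for n in ['wrist','scene','top']:
    p=cams.camera(n);W=cloud(p)
    dk=p['color'].max(-1)<60
    n0=np.hypot(W[...,0]-.5,W[...,1]+.215)<.04
    for nm,lo,hi,r,m in [('head',.155,.20,.0255,dk),('handlelow',.268,.285,.011,~dk),('collar',.2595,.2665,.0165,~dk)]:
        w=W[n0&m&(W[...,2]>lo)&(W[...,2]<hi)]
        if len(w)>8: print(n,nm,len(w),circ(w[:,:2],r,np.array([.5,-.215])).round(4),cv2.minEnclosingCircle(w[:,:2].astype(np.float32)))
```

```text
[ 0.50052122 -0.21357981  0.28654109]
wrist head 800 [ 0.4963 -0.2136] ((0.49952489137649536, -0.21335189044475555), 0.02586217038333416)
wrist handlelow 924 [ 0.4984 -0.2128] ((0.5082338452339172, -0.21390314400196075), 0.021668003872036934)
wrist collar 992 [ 0.496  -0.2129] ((0.5046399831771851, -0.21388861536979675), 0.015635153278708458)
scene head 189 [ 0.5008 -0.2165] ((0.4919824004173279, -0.21188203990459442), 0.025800950825214386)
scene handlelow 53 [ 0.4963 -0.2121] ((0.491542786359787, -0.21389618515968323), 0.020249266177415848)
scene collar 51 [ 0.4983 -0.2135] ((0.49450114369392395, -0.21083804965019226), 0.017372535541653633)
top head 118 [ 0.4984 -0.2161] ((0.49387127161026, -0.2130531519651413), 0.026044413447380066)
top handlelow 44 [ 0.4956 -0.2136] ((0.49065083265304565, -0.21265217661857605), 0.01560323778539896)
top collar 25 [ 0.4983 -0.2139] ((0.4949933886528015, -0.21322974562644958), 0.01575927436351776)
```

```bash
python3 -m handwheel '1 -0.016 0.04 0 0;1 0 0 0.2 0;1 0 0 0.2 0;1 0 0 0.2 0;1 0 0 0.1 0;1 0 0 0 0;1 0 0 0 0';python3 l.py b
```

```text
clock: 8.85
tool_pos: [0.4985, -0.2182, 0.2345]
tcp_rot: [[0.995, -0.103, 0.001], [-0.103, -0.995, -0.0], [0.001, 0.0, -1.0]]
ft_force: [1.1, 0.1, -1.4]
grip_width: 0.0204
wrist rim 3003 [ 0.5175 -0.2164  0.1142] ((0.497632771730423, -0.21622031927108765), 0.03907326981425285) [ 0.4961 -0.2164  0.0343]
scene rim 298 [ 0.479  -0.2015  0.1137] ((0.4938065707683563, -0.21441061794757843), 0.04103465750813484) [ 0.4964 -0.2156  0.0334]
top rim 334 [ 0.479  -0.2015  0.1161] ((0.4949324131011963, -0.2163410484790802), 0.03992981091141701) [ 0.4963 -0.2181  0.034 ]
[ 0.49872707 -0.21818984  0.23478114] 8.9 [ 0.5   0.37 -0.21  1.82  0.09  0.96 -1.43] [[0.995, -0.103, 0.001], [-0.103, -0.995, -0.0], [0.001, 0.0, -1.0]]
```

View pics/b.png

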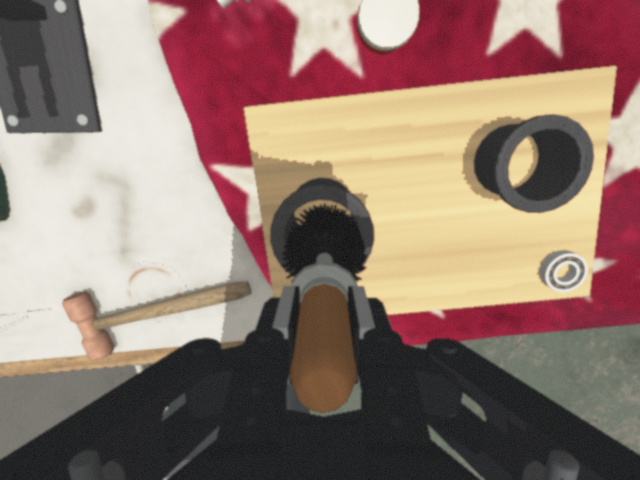

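View pics/topb.png

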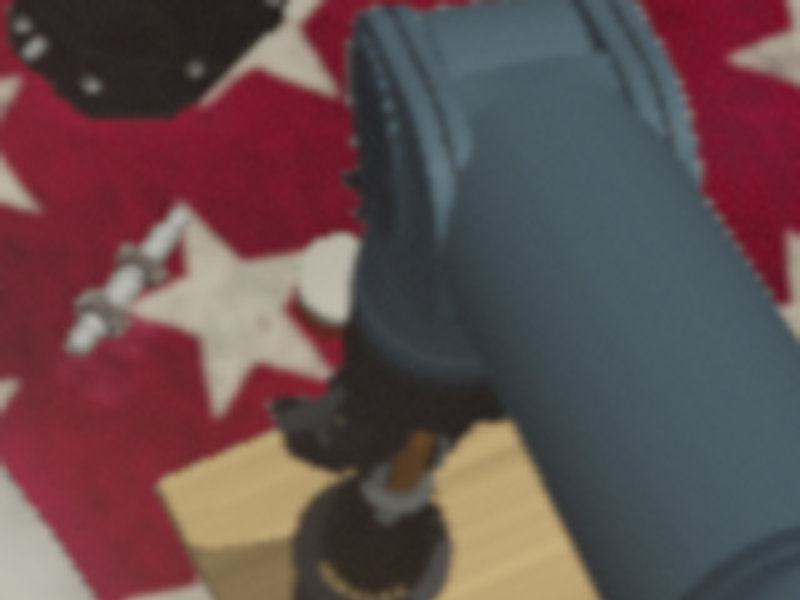

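```bash
python3 -m handwheel '1 0 -0.02 0.16 0;1 0 0 0.16 0;1 0 0 0.16 0;1 0 0 0 0'; python3 -m handwheel '1 0 0 0.16 0;1 0 0 0.16 0;1 0 0 0.16 0;1 0 0 0 0;1 0 0 0 0'
```

```text
clock: 9.4
tool_pos: [0.4968, -0.2159, 0.1955]
tcp_rot: [[0.995, -0.103, -0.004], [-0.103, -0.995, 0.002], [-0.004, -0.001, -1.0]]
ft_force: [-0.5, 0.0, -1.2]
grip_width: 0.0207
clock: 9.9
tool_pos: [0.4982, -0.2165, 0.1617]
tcp_rot: [[0.995, -0.103, -0.001], [-0.103, -0.995, 0.0], [-0.001, -0.0, -1.0]]
ft_force: [0.3, -0.5, -0.5]
grip_width: 0.0206
```

```bash
python3 -m handwheel '1 0 0 -0.28 0;1 0 0 -0.28 0;1 0 0 -0.28 0;1 0 0 0 0;1 0 0 0 0;1 0 0 0 0'; python3 -m handwheel '1 0 0 0.28 0;1 0 0 0.29 0;1 0 0 0.28 0;1 0 0 0 0;1 0 0 0 0;1 0 0 0 0'
```

```text
clock: 10.5
tool_pos: [0.4978, -0.2164, 0.2242]
tcp_rot: [[0.995, -0.103, -0.001], [-0.103, -0.995, 0.0], [-0.001, -0.0, -1.0]]
ft_force: [-0.2, 0.6, -2.1]
grip_width: 0.0205
clock: 11.1
tool_pos: [0.4989, -0.2167, 0.162]
tcp_rot: [[0.995, -0.103, 0.001], [-0.103, -0.995, -0.0], [0.001, 0.0, -1.0]]
ft_force: [0.2, 0.5, -1.3]
grip_width: 0.0207
```

```bash
python3 -m handwheel '1 0 0 -0.28 0;1 0 0 -0.28 0;1 0 0 -0.28 0;1 0 0 0 0;1 0 0 0 0;1 0 0 0 0'; python3 -m handwheel '1 0 0 0.28 0;1 0 0 0.29 0;1 0 0 0.28 0;1 0 0 0 0;1 0 0 0 0;1 0 0 0 0'; python3 l.py c
```

```text
clock: 11.7
tool_pos: [0.4978, -0.2164, 0.2236]
tcp_rot: [[0.995, -0.103, -0.001], [-0.103, -0.995, 0.0], [-0.001, -0.0, -1.0]]
ft_force: [-0.6, -0.1, -1.1]
grip_width: 0.021
clock: 12.3
tool_pos: [0.4989, -0.2166, 0.1613]
tcp_rot: [[0.995, -0.103, 0.001], [-0.103, -0.995, -0.0], [0.001, 0.0, -1.0]]
ft_force: [0.8, 0.0, -0.3]
grip_width: 0.0206
wrist rim 5263 [ 0.5173 -0.2199  0.1141] ((0.4979036748409271, -0.21641984581947327), 0.0389113612473011) [ 0.4992 -0.2164  0.0329]
scene rim 265 [ 0.4871 -0.2075  0.1132] ((0.4929380714893341, -0.21546348929405212), 0.041528452187776566) [ 0.4944 -0.2148  0.0336]
top rim 268 [ 0.478  -0.2066  0.1157] ((0.49341461062431335, -0.21674148738384247), 0.03958024084568024) [ 0.4946 -0.2162  0.0335]
[ 0.49901153 -0.21668751  0.1614365 ] 12.35 [ 0.48  0.47 -0.2   1.88  0.12  0.81 -1.45] [[0.995, -0.103, 0.001], [-0.103, -0.995, -0.001], [0.001, 0.0, -1.0]]
```

View pics/scenec.png

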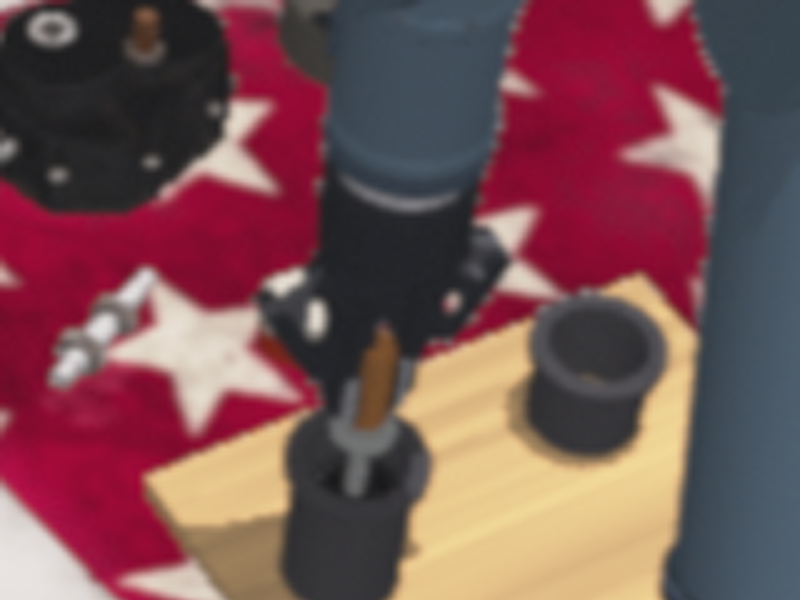

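Run:
```python
from h import *
s=ctrl.state();t=s['tool_pos'];print(t)
for n in ['wrist','scene','top']:
    p=cams.camera(n);W=cloud(p)
    d=np.hypot(W[...,0]-.4975,W[...,1]+.2165);c=p['color'].astype(int)
    dk=(c.max(-1)>90)&(c.max(-1)-c.min(-1)<30)
    w=W[(d<.017)&dk&(W[...,2]>.12)&(W[...,2]<.15)]
    if len(w)>5: print(n,len(w),np.percentile(w[:,2],[5,25,50,75,95]).round(4),cv2.minEnclosingCircle(w[:,:2].astype(np.float32)))
```

```text
[ 0.4989032  -0.21671712  0.16139381]
wrist 1259 [0.139  0.1402 0.1408 0.1426 0.1482] ((0.5037623643875122, -0.21672527492046356), 0.015177100896835327)
scene 46 [0.1348 0.1383 0.1405 0.144  0.1471] ((0.4952964782714844, -0.21542032063007355), 0.01627352647483349)
top 28 [0.1364 0.1397 0.142  0.1438 0.1486] ((0.49048912525177, -0.2161780297756195), 0.013343672268092632)
```

```bash
python3 -m handwheel '1 0 0 -0.28 0;1 0 0 -0.35 0;1 0 0 -0.45 0;1 0 0 -0.45 0;1 0 0 -0.17 0;1 0 0 0 0'; python3 -m handwheel '1 0.06 -0.3 0 0;1 0.06 -0.6 0 0;1 0.06 -0.6 0 0;1 0.06 -0.6 0 0;1 0.06 -0.6 0 0;1 0.06 -0.5 0 0;1 0.05 -0.27 0 0;1 0 0 0.4 0;1 0 0 0.5 0;1 0 0 0.4 0;1 0 0 0 0;1 0 0 0 0'; python3 m.py w6
```

```text
clock: 13.2
tool_pos: [0.4994, -0.2169, 0.2897]
tcp_rot: [[0.995, -0.103, 0.004], [-0.103, -0.995, -0.002], [0.004, 0.001, -1.0]]
ft_force: [0.3, -0.1, -2.1]
grip_width: 0.0203
clock: 14.4
tool_pos: [0.555, 0.0392, 0.1897]
tcp_rot: [[0.995, -0.103, -0.003], [-0.103, -0.995, 0.0], [-0.003, 0.0, -1.0]]
ft_force: [-0.6, 0.2, -1.1]
grip_width: 0.0205
0.145 3121 [0.5634 0.0388 0.1824] [0.554 0.015 0.164] [0.57  0.063 0.197] [0.5552 0.0397] ((0.5625084638595581, 0.03905133530497551), 0.02387325093150139)
0.198 2857 [0.5633 0.0388 0.2069] [0.554 0.015 0.198] [0.569 0.063 0.215] [0.5697 0.0384] ((0.5622435808181763, 0.039193324744701385), 0.024208011105656624)
0.137 496 [0.6138 0.025  0.1396] [0.609 0.015 0.137] [0.68  0.052 0.142] [0.6143 0.0334] ((0.6434521079063416, 0.030895603820681572), 0.037630125880241394)
[0.55613924 0.03930175 0.1910244 ] 14.45 [ 0.09  0.46 -0.32  1.82  0.18  0.89 -1.98] [[0.995, -0.103, 0.0], [-0.103, -0.995, 0.0], [0.0, -0.0, -1.0]]
```

View pics/w6.png

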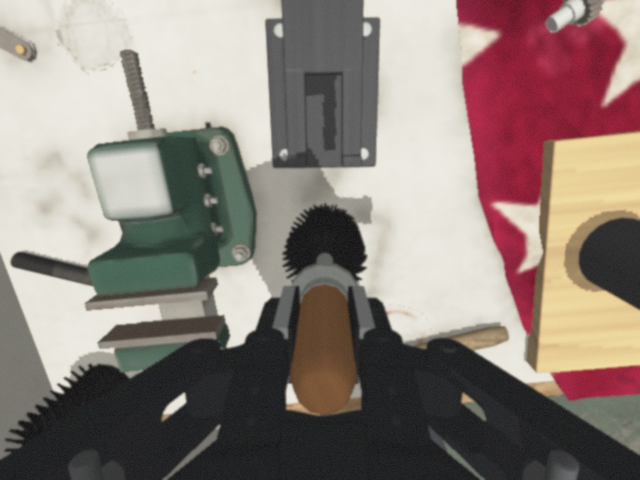

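```bash
python3 -m handwheel '1 0 0 0.16 0;1 0.2 0 0 0;1 0.2 0 0 0;1 0.2 0 0 0;1 0 0 0 0'; python3 -m handwheel '1 0.2 0 0 0;1 0.2 0 0 0;1 0.2 0 0 0;1 0 0 0 0;1 0 0 0 0'; python3 m.py w7
```

```text
clock: 14.95
tool_pos: [0.6027, 0.0342, 0.1791]
tcp_rot: [[0.995, -0.104, 0.003], [-0.104, -0.995, 0.0], [0.003, -0.001, -1.0]]
ft_force: [0.7, -0.5, -0.5]
grip_width: 0.0208
clock: 15.45
tool_pos: [0.6446, 0.03, 0.1785]
tcp_rot: [[0.995, -0.103, -0.001], [-0.103, -0.995, 0.0], [-0.001, -0.0, -1.0]]
ft_force: [-0.5, -0.6, -1.8]
grip_width: 0.0205
0.145 4954 [0.6529 0.0297 0.181 ] [0.643 0.006 0.152] [0.66  0.054 0.197] [0.6449 0.0306] ((0.6519597768783569, 0.029932182282209396), 0.024152714759111404)
0.198 3980 [0.6525 0.0297 0.2078] [ 0.633 -0.008  0.198] [0.661 0.065 0.215] [0.6582 0.0292] ((0.6567469239234924, 0.028683360666036606), 0.0369647815823555)
[0.64432221 0.03014264 0.17848603] 15.5 [ 0.08  0.61 -0.29  1.59  0.2   0.97 -1.94] [[0.995, -0.103, -0.001], [-0.103, -0.995, 0.0], [-0.001, 0.0, -1.0]]
```

View pics/w7.png

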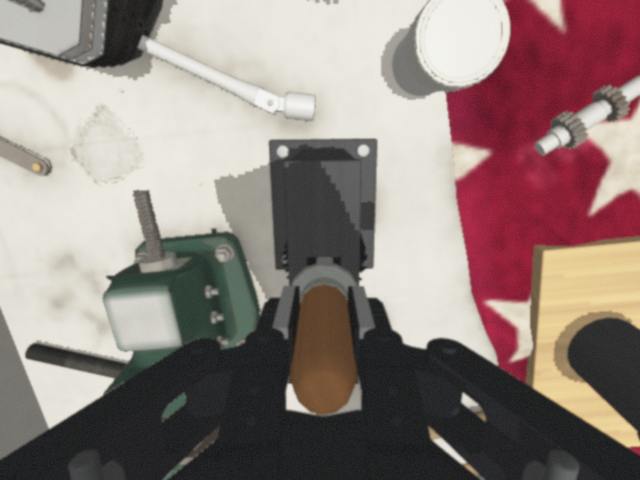

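```bash
python3 -m handwheel '1 0.02 0 0.08 0;1 0 0 0.08 0;1 0 0 0.07 0;1 0 0 0 0;1 0 0 0 0;1 0 0 0 0'
```

```text
clock: 16.1
tool_pos: [0.6466, 0.0298, 0.161]
tcp_rot: [[0.995, -0.103, -0.0], [-0.103, -0.995, -0.0], [-0.0, 0.0, -1.0]]
ft_force: [0.7, -0.3, -1.7]
grip_width: 0.0204
```

```bash
python3 -m handwheel '1 0 0 0.01 0;1 0 0 0 0;1 0 0 0 0'; python3 -m handwheel '0 0 0 0 0;0 0 0 0 0;0 0 0 0 0;0 0 0 0 0;-1 0 0 0 0;-1 0 0 0 0;-1 0 0 0 0;-1 0 0 0 0'; python3 m.py w8
```

```text
clock: 16.4
tool_pos: [0.6468, 0.0297, 0.1606]
tcp_rot: [[0.995, -0.103, 0.0], [-0.103, -0.995, -0.0], [0.0, -0.0, -1.0]]
ft_force: [-0.8, -0.8, 0.8]
grip_width: 0.0208
clock: 17.2
tool_pos: [0.6468, 0.0297, 0.1605]
tcp_rot: [[0.995, -0.103, -0.0], [-0.103, -0.995, -0.0], [-0.0, 0.0, -1.0]]
ft_force: [0.9, 0.0, -0.5]
grip_width: 0.0853
0.145 9541 [0.6535 0.0293 0.1828] [ 0.631 -0.027  0.145] [0.664 0.086 0.197] [0.645  0.0303] ((0.6536765098571777, 0.029732659459114075), 0.05701586604118347)
0.198 8194 [0.6533 0.03   0.2049] [ 0.629 -0.044  0.198] [0.668 0.103 0.215] [0.657  0.0273] ((0.6589556932449341, 0.02933027222752571), 0.07401438057422638)
0.137 1766 [0.6525 0.0287 0.1396] [0.609 0.014 0.137] [0.662 0.052 0.144] [0.6467 0.0301] ((0.632956862449646, 0.03184051066637039), 0.028943628072738647)
[0.64679993 0.02975219 0.16052661] 17.25 [ 0.08  0.64 -0.28  1.59  0.21  0.94 -1.95] [[0.995, -0.103, -0.0], [-0.103, -0.995, -0.0], [-0.0, 0.0, -1.0]]
```

View pics/w8.png

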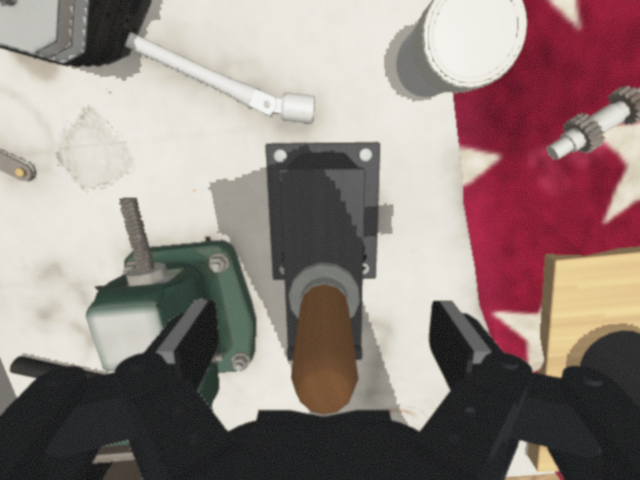

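Released and clear on both sides. Now I raise the gripper straight up and check.

```bash
python3 -m handwheel '-1 0 0 -0.3 0;-1 0 0 -0.5 0;-1 0 0 -0.6 0;-1 0 0 -0.6 0;-1 -0.5 0 -0.2 0;-1 0 0 0 0;-1 0 0 0 0'; python3 m.py w9
python3 - <<'E'
from h import *
for n in ['scene','top']:
    p=cams.camera(n);c=p['color'];cv2.imwrite(f'pics/{n}9.png',cv2.resize(c[160:310,220:420],None,fx=4,fy=4,interpolation=cv2.INTER_CUBIC))
p=cams.camera('top')
W=cloud(p)
for nm,x,y,h in [('tall',.497,-.215,.115),('short',.527,-.397,.08)]:
    s=(np.hypot(W[...,0]-x,W[...,1]-y)<.06)&(W[...,2]>h-.005)&(W[...,2]<h+.02)
    w=W[s];print(nm,len(w),circ(w[:,:2]).round(4))
E
```

```text
clock: 17.95
tool_pos: [0.6093, 0.0336, 0.326]
tcp_rot: [[0.995, -0.103, 0.001], [-0.103, -0.995, -0.0], [0.001, 0.0, -1.0]]
ft_force: [-0.5, -0.3, -0.6]
grip_width: 0.0858
0.145 187 [0.6542 0.029  0.1729] [0.634 0.019 0.145] [0.656 0.041 0.197] [0.6445 0.0304] ((0.6449955701828003, 0.03020910918712616), 0.01124627236276865)
0.198 607 [0.6456 0.0302 0.2039] [0.635 0.02  0.198] [0.655 0.041 0.207] [0.6381 0.0298] ((0.644705593585968, 0.03030380606651306), 0.010514368303120136)
0.137 562 [0.6488 0.0288 0.1396] [0.61  0.01  0.137] [0.684 0.052 0.143] [0.6452 0.0303] ((0.6481311917304993, 0.029886042699217796), 0.041318293660879135)
[0.60947295 0.03330898 0.32514965] 18.0 [ 0.1   0.41 -0.32  1.53  0.14  1.22 -1.91] [[0.995, -0.103, -0.0], [-0.103, -0.995, -0.0], [-0.0, 0.0, -1.0]]
  return _methods._mean(a, axis=axis, dtype=dtype,
  ret = um.true_divide(
Traceback (most recent call last):
  File "h.py", line 14, in circ
    if r is None: return least_squares(lambda q:np.hypot(P[:,0]-q[0],P[:,1]-q[1])-q[2],[*c,.03],loss='soft_l1',f_scale=.002).x
                         ~~~~~~~~~~~~~^^^^^^^^^^^^^^^^^^^^^^^^^^^^^^^^^^^^^^^^^^^^^^^^^^^^^^^^^^^^^^^^^^^^^^^^^^^^^^^^^^^^^^
ValueError: Initial guess is outside of provided bounds
```

View pics/scene9.png

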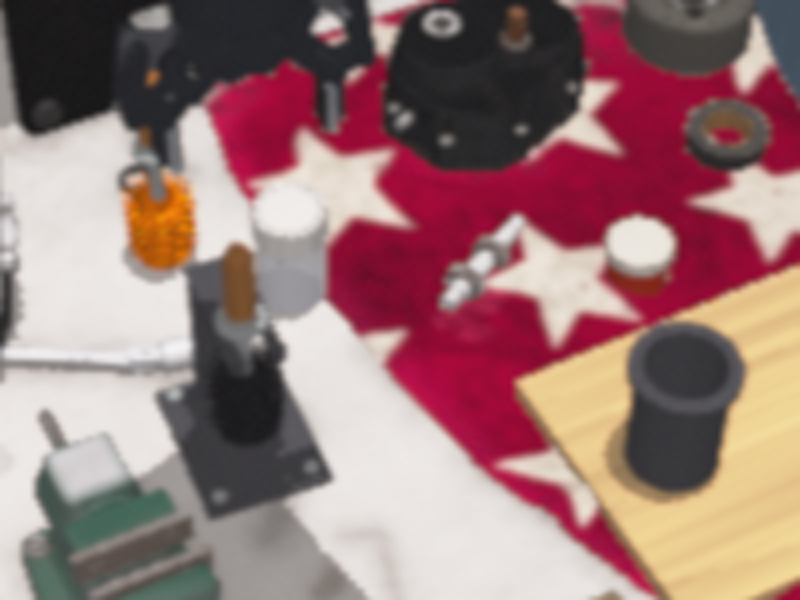

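View pics/w9.png

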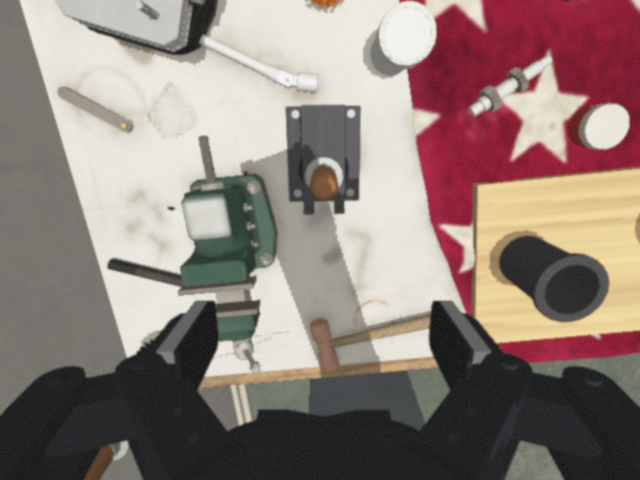

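The wrist view shows the brush back in the fork at (323,180), and its axis is within 2 mm of where it started. The scene crop shows the liner at (685,405), unmoved.

Run:
```python
from h import *
p=cams.camera('scene');W=cloud(p)
for nm,x,y,h in [('tall',.497,-.215,.115),('short',.527,-.397,.08)]:
    w=W[(np.hypot(W[...,0]-x,W[...,1]-y)<.06)&(W[...,2]>h-.005)&(W[...,2]<h+.02)]
    print(nm,len(w),circ(w[:,:2]).round(4) if len(w)>9 else '')
s=ctrl.state();print(s['clock'],s['joint_vel'].round(3));print(ctrl.close_job())
```

```text
tall 285 [ 0.494  -0.2142  0.0336]
short 8 
18.2 [-0.    -0.003 -0.002 -0.    -0.002  0.003  0.001]
the job is handed in; nothing more can be done
None
```

I took the small black brush off its fork, scrubbed the tall liner with three full strokes, hung the brush back and let go. The job was handed in at about 18 s of the 70 s; it reports no verdict.

- **Strokes:** the bristles stopped about 5 mm above the bottom each time (the limit is 15 mm). Between strokes they were drawn up to about 68 mm (the limit is 55 mm). The wrist force stayed within a few newtons at every reading.
- **Brush:** it hangs upright. Its axis is within 2 mm of where it started, and its handle top is at the same height as before (0.204 m).
- **Tall liner:** in the last scene picture its rim is within 1 mm of where it was at the start.
- **Not measured at the end:** the arm hid the short liner, so I could not measure its final position. In the close wrist picture at the third stroke's bottom it looked unmoved, and nothing came near it afterwards. I checked the other bystanders only by eye.
- **Cameras:** the scene, top and wrist cameras disagreed by 2 to 4 mm on the liner's position. I went by the wrist camera.

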